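Spring open the board-test jig

ROBOT

A 6-joint arm with a two-finger parallel gripper is mounted at the origin on the work surface. World frame = base frame: x ahead of the robot, y to its left, z up, the work surface at z = 0. Lengths are in m, angles in rad, forces in N, time in s.
With the tool pointing down it reaches from about 0.375 to 0.975 m from the base axis. Payload 3.8 kg.
Tool frame: the origin (TCP) lies midway between the tips of the shut fingers; the grasp point (between the pads) lies 19 mm behind it; z points along the fingers, y is the line along which they close (so a half turn about z gives the same grasp; the last joint's range is limited). The gripper opens to 85 mm and grips with 20 to 120 N. Pads are 22 mm wide; open, the fingers measure 114 mm over their backs; the gripper's body (76 mm by 85 mm) begins 54 mm behind the grasp point. The pads swing forward as they close: fully open they stand 13 mm farther back than shut.
Start: joints at [1.191, 0.264, 1.604, -0, 1.274, -0.037], TCP at [0.227, 0.636, 0.21] pointing down, gripper open.
Joint ranges: [-2.63, 2.63], [-0.94, 2.18], [0.31, 2.57], [-1.31, 4.45], [0, 2.66], [-2.55, 2.55]. Speed limits (rad/s): [2.57, 2.57, 3.14, 3.14, 3.14, 3.14].

INTERFACE

Orientations are given as a rotation vector (axis times angle).
In Python, from workcell import bot gives the robot as it stands.
- The arm moves only by the tool servo_tool, never from a script. Its argument "series" is a list of rows, each a list of 7 numbers: the shift along the world's x, y, z in units of 0.15 m (1.0 is 0.15 m), then the turn, a rotation vector about the world's x, y, z in units of 180 degrees (1.0 is 180 degrees), then the closure, from 0 (fully open) to 1 (shut). A call has 1 to 20 rows; each row is the pose to reach, as a shift and turn from the pose commanded when the call began, turning the shorter way round; what a row does not reach only later rows make up. A row lasts 1/10 s, in which the tool goes at most 50 mm and 8.59 degrees, less where a joint would pass 70% of its speed; a pose out of reach is approached as far as the arm can. A call with a number of a shift or a turn outside -1 to 1 is refused whole. A call with a gripper value outside its range is refused whole. The fingers move at their own pace and stop on an object; "newtons" is the grip in N (left out, the last holds). Time passes only in rows, so rows that repeat a pose let the fingers close. It gives the time, the measured TCP pose, the force, the opening and the grip force at its end, in the units of the state.
- bot.read_state(): the state, without advancing time (a new reading comes with each control period).
- bot.read_camera(name): name is "side" or "top"; returns the picture (480x640x3 uint8, red, green, blue); there is no depth.
- bot.camera_info(name): a dict with "vertical_fov" (degrees; the focal length in pixels is half the picture's height over the tangent of half this angle, whatever the lens; pixels are square), "cx", "cy" (the principal point, pixels), "R" (3x3) and "t" (3): a world point X has camera coordinates R X + t. Camera axes: x right, y down, z forward; pixel columns grow to the right and rows downward; lengths in m; the calibration is good to about 2 mm. A picture is of the moment at which its call begins. camera_info takes no time and is no camera call.
- bot.finish_job(): hands the job in; it is judged then, once.
Trained networks look in the newest picture that a camera, given by its name, has taken for a name from the list of things; names that differ only in an ending like _2 or _b are one class to them, and where a whole thing is asked for, a point or a joint stands for the part that bears it (a point fixed in the world has none). Each returns a list of dicts, best first, with "score" (0 to 1); they miss things now and then, are a little off and sometimes report something else, mostly with a low value. They report only what shows in the picture. A call takes as long as a camera call.
- bot.recognise(target, camera): "box" ([left, top, right, bottom] as shares, 0 to 1, of the picture: columns of its width, rows of its height, round what is visible of it).
- bot.trace(target, camera): "mask" (480x640 bool, what is visible of it) and "box" ([left, top, right, bottom] as shares, 0 to 1, of the picture: columns of its width, rows of its height, round what is visible of it).
- bot.mark_of(target, camera): "at" ([row, column] as shares, 0 to 1, of the picture: columns of its width, rows of its height: a listed point, or the origin of a listed thing).
The state is a dict: "time": time; "q": joint angles; "joint_vel": joint speeds; "joint_torque": joint torques, N m; "tool_pos": TCP position; "tcp_rot": TCP orientation; "wrist_force": force on the tool from outside, world axes, zero at the start; "torque": the same for the moment, N m; "width": opening from 0.0 (shut) to 1.0 (fully open); "grip_force": force on a finger pad.
Only numpy, scipy, OpenCV 4.12 (cv2) and the standard library are available. Lean on these libraries where they do the work, as an engineer would, in place of code of your own. Each camera call takes 0.05 s, during which the arm holds its last target. There are 200 camera calls.

TASK

The red circuit board in the test jig has finished its test. Press down the red paddle at the front of the jig so that the clear lid springs up, then push the lid back all the way to its stop, without slamming it, so that it stays wide open. Use only the fingertips or the outside of the fingers: do not take the lid between the fingers, leave the board lying in its nest, and do not disturb the other things on the bench; finish with the hand clear.

Things in the scene. Friction and masses are not known exactly. Their poses are not given: they have to be found in the camera images.
- jig: clamshell board-test jig, fixed to the bench: dark grey base 160 (x) x 200 (y) mm, base top 50 mm high, aluminium rails on it up to 77 mm. Origin: centre of its underside on the bench. Its front, with the red paddle, looks along its own -x; the lid's hinge is at its back (+x); z is up.
- tab_top (a point): where to press: top face of the red paddle sticking out level from the jig's front, at (-128, 0, 33) mm in the jig's frame. Paddle 6 mm thick, 44 mm wide, free from 38 mm behind this point to 18 mm before it. On its inner end stands a steel hook (18 mm wide, top 93 mm above the bench) that holds the lid's front edge; pressing the paddle tips the hook up to 8 mm forward, off the lid.
- latch (a joint): release paddle, rad: 0 at rest, 0.13 fully down against its stop; springs back when let go. Pressed at tab_top it frees the lid at about 0.065 rad (3.3 mm down); fully down is 6.5 mm down and takes about 4.5 N.
- lid (a joint): lid angle, rad: 0 shut and latched; once released, springs lift it within about 1 s to 1.0 and hold it there. Beyond that it must be pushed: 1.85 is fully open against its stop, 0.28 past upright, where it stays by its own weight. Let go before upright (1.57) it sinks back to 1.0. Damped hinge: pushing near the front edge takes 1 to 3 N.
- lid_edge (a point): middle of the lid's front edge and thickness; moves with the lid, 150 mm from the hinge axis along the lid, 6 mm towards its upper face. x: along the lid to the hinge; z: out of its upper face. Lid: clear plate in aluminium frame, 180 mm wide, 8 mm thick. Four white pins 15 mm long under it, 43 mm either side of the middle, 45 and 99 mm in from this edge.
- lid_hinge (a point): middle of the lid's hinge axis, which runs along the jig's y, 76 mm above the bench at (72, 0, 76) mm in the jig's frame; fixed.
- nest (a point): centre of the board nest inside the jig, 56 mm above the bench; fixed; the board's origin lies here.
- board: red circuit board 70 (x) x 100 (y) x 2 mm with parts up to 10 mm high, loose in the nest under the lid, between steel locating pins. Origin: centre of its underside.
- solder: steel-grey solder reel standing flat beside the jig, 60 mm diameter, 33 mm high. Origin: centre of its underside.
- flux: small dark red flux jar with a red cap beside the jig, 44 mm diameter, 36 mm high. Origin: centre of its underside.
- driver: screwdriver lying in front of the jig beside the paddle, orange handle, 170 mm long along its x, 26 mm high. Origin: its middle, at bench height.
- brush: flat brush with wooden handle lying in front of the jig beside the paddle, 180 mm long along its x, 42 mm wide. Origin: its middle, at bench height.
- torch: black torch lying on the bench, 150 mm long along its x, 38 mm thick. Origin: 10 mm behind its middle, at bench height.
- cutters: side cutters with yellow handles lying on the bench, about 125 mm long along x, 13 mm high. Origin: near the pivot, at bench height.
- meter: yellow hand multimeter lying on its back, 150 (x) x 78 (y) x 46 mm. Origin: centre of its underside.

How it is judged:
By the outcome, as a careful person would: the job done as asked, in the order asked, and still so for the second after the job is handed in, with the robot touching nothing.
It also fails if it takes over 38 s, if anything falls off the work surface, if the arm or the gripper's body presses on something with over 40 N, if the wrist force passes 120 N, or if a joint passes its speed limit or range.

## Working session

There is one attempt and no reset: what is moved stays moved. The work goes in short steps, Python scripts to look and compute and a tool call to move; the robot and the scene stay as the last step left them, time stands still between calls to the robot, and variables do not carry over. Pictures are saved under pics/ and viewed, at most 10 in all, crops included, and the job is handed in when it is done.

Besides the shell and the picture viewer there is one more tool, called after "Request:" by a JSON object that holds its "method" and its "body". servo_tool: Moves the arm, as the interface text tells. Shifts and turns lie within -1 to 1; 1 stands for 0.15 m of shift or 180 degrees of turn. Its arguments: {"type":"object","properties":{"series":{"type":"array","items":{"type":"array","items":{"type":"number"}}},"newtons":{"type":"number"}},"required":["series"]}

```bash
mkdir -p pics
cat > h.py <<'E'
import numpy as np, cv2
from workcell import bot
def ray(cam,at):
    i=bot.camera_info(cam); f=240/np.tan(np.radians(i["vertical_fov"])/2)
    R=np.array(i["R"]);t=np.array(i["t"])
    d=R.T@np.array([(at[1]*640-i["cx"])/f,(at[0]*480-i["cy"])/f,1]); return -R.T@t,d
def on_z(cam,at,z):
    o,d=ray(cam,at); return o+d*(z-o[2])/d[2]
def proj(cam,X):
    i=bot.camera_info(cam); f=240/np.tan(np.radians(i["vertical_fov"])/2)
    c=np.array(i["R"])@X+np.array(i["t"]); return c[:2]/c[2]*f+[i["cx"],i["cy"]]
E
python3 - <<'E'
from h import *
np.set_printoptions(precision=4,suppress=True)
for c in("top","side"):
    im=bot.read_camera(c); cv2.imwrite(f"pics/{c}0.png",im[:,:,::-1])
    print(c,ray(c,(.5,.5)))
    for n,z in(("tab_top",.033),("lid_edge",.082),("lid_hinge",.076),("nest",.056),("jig",0)):
        for r in bot.mark_of(n,c)[:2]: print(n,r["score"],np.array(r["at"])*[480,640],on_z(c,r["at"],z))
print(bot.read_state())
E
```

```text
top (array([ 0.2772, -0.0022,  1.4147]), array([ 0.1933, -0.0095, -0.9811]))
tab_top 0.58 [265.584 330.112] [ 0.4851 -0.0396  0.033 ]
lid_edge 0.93 [246.384 337.216] [ 0.5238 -0.056   0.082 ]
lid_hinge 0.61 [188.496 354.176] [ 0.6683 -0.1004  0.076 ]
lid_hinge 0.58 [235.488 511.68 ] [ 0.5467 -0.4776  0.076 ]
nest 0.56 [221.28  345.728] [ 0.5909 -0.0791  0.056 ]
nest 0.44 [247.296 337.472] [ 0.5263 -0.0576  0.056 ]
jig 0.68 [222.912 340.992] [ 0.5997 -0.0701  0.    ]
side (array([ 0.1263, -0.8164,  0.8806]), array([ 0.3424,  0.6505, -0.6781]))
lid_edge 0.94 [241.68  317.696] [ 0.5223 -0.0531  0.082 ]
lid_hinge 0.57 [233.808 381.696] [ 0.672  -0.0859  0.076 ]
nest 0.84 [248.112 349.376] [ 0.5918 -0.0785  0.056 ]
jig 0.64 [265.392 350.784] [ 0.5977 -0.0821  0.    ]
{'time': 0.6, 'q': array([ 1.1911,  0.2639,  1.604 , -0.    ,  1.2737, -0.0369]), 'joint_vel': array([ 0.0008, -0.0016, -0.0006,  0.0001,  0.0013, -0.0011]), 'joint_torque': array([  0.0007, -51.4635, -36.7456,  -0.0002,   0.0012,   0.    ]), 'tool_pos': array([0.2269, 0.6357, 0.2105]), 'tcp_rot': array([0.5358, 3.0956, 0.0001]), 'wrist_force': array([-1.2957, -0.2557, -0.2824]), 'torque': array([-0.0013,  0.0184, -0.0305]), 'grip_force': 0.0, 'width': 0.9997500979219813}
```

View pics/top0.png

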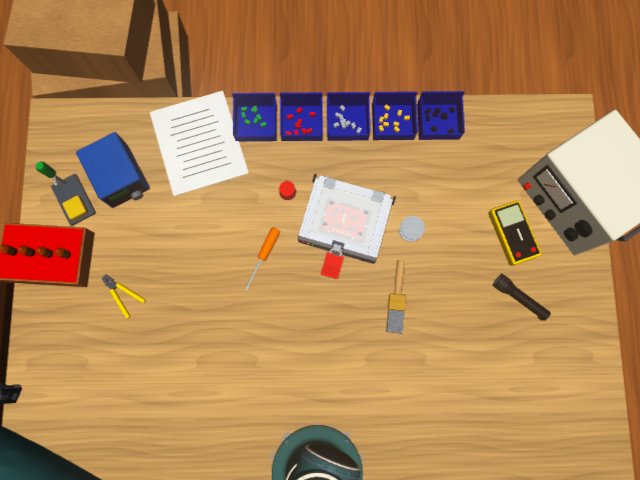

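View pics/side0.png

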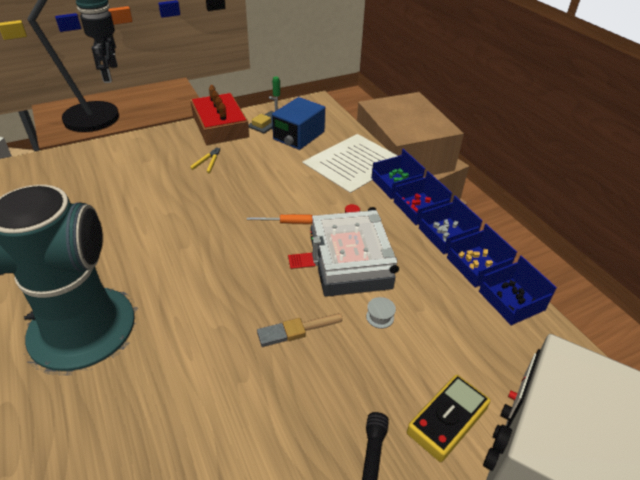

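The top view shows the jig around (345,220) with the red paddle at (332,265). The driver is left of the paddle and the brush is right of it. In the side view the lid is shut and the paddle is at (302,261). I'll refine the jig pose from the red paddle and the marks.

Run:
```python
from h import *
np.set_printoptions(precision=4,suppress=True)
im=cv2.imread("pics/top0.png").astype(int); b,g,r=im[...,0],im[...,1],im[...,2]
m=((r>150)&(g<70)&(b<70)).astype(np.uint8); m[:240]=0;m[290:]=0;m[:,:310]=0;m[:,360:]=0
c,_=cv2.findContours(m,0,2); c=max(c,key=cv2.contourArea); bx=cv2.boxPoints(cv2.minAreaRect(c))
for p in bx: print(p,on_z("top",((p[1]+.5)/480,(p[0]+.5)/640),.033))
for yaw in(-16,-17.5,-19):
    y=np.radians(yaw);ex=np.array([np.cos(y),np.sin(y)])
    o=np.array([.523,-.0545])+.078*ex; print(yaw,o,"tab",o-.128*ex,"hinge",o+.072*ex)
```

```text
[320.3396 273.8113] [ 0.4637 -0.0166  0.033 ]
[326.4906 252.283 ] [ 0.5171 -0.0324  0.033 ]
[342.7359 256.9245] [ 0.505  -0.0723  0.033 ]
[336.5849 278.4528] [ 0.4518 -0.0561  0.033 ]
-16 [ 0.598 -0.076] tab [ 0.4749 -0.0407] hinge [ 0.6672 -0.0958]
-17.5 [ 0.5974 -0.078 ] tab [ 0.4753 -0.0395] hinge [ 0.6661 -0.0996]
-19 [ 0.5968 -0.0799] tab [ 0.4757 -0.0382] hinge [ 0.6648 -0.1033]
```

Request:
{"method": "servo_tool", "body": {"series": [[0.3, -0.8, 0.2, 0, 0, 0, 1], [0.3, -1, 0.2, 0, 0, 0, 1], [0.5, -1, 0.2, 0, 0, 0, 1], [0.8, -1, 0.2, 0, 0, 0, 1], [0.8, -1, 0.2, 0, 0, 0, 1], [0.8, -1, 0.2, 0, 0, 0, 1]]}}

```text
time: 1.2
tool_pos: [0.3487, 0.4851, 0.2409]
tcp_rot: [0.541, 3.094, 0.001]
wrist_force: [-0.5, 1.8, 0.3]
width: -0.001
grip_force: 0.0
```

Request:
{"method": "servo_tool", "body": {"series": [[0.2, -0.33, 0, -0.01, -0.04, 0.005, 1], [0.4, -0.66, 0, -0.02, -0.08, 0.01, 1], [0.5, -1, 0, -0.032, -0.106, 0.015, 1], [0.5, -1, 0, -0.032, -0.106, 0.015, 1]]}}

```text
time: 1.6
tool_pos: [0.4188, 0.3334, 0.2382]
tcp_rot: [0.407, 2.767, -0.065]
wrist_force: [-0.3, 0.3, 0.1]
width: 0.0
grip_force: 0.0
```

Request:
{"method": "servo_tool", "body": {"series": [[0.1, -0.33, 0, 0, 0, 0, 1], [0.2, -0.66, 0, 0, 0, 0, 1], [0.3, -1, 0, 0, 0, 0, 1], [0.3, -1, 0, 0, 0, 0, 1]]}}

```text
time: 2.0
tool_pos: [0.4665, 0.1825, 0.2402]
tcp_rot: [0.417, 2.765, -0.062]
wrist_force: [-1.0, 0.8, -0.5]
width: 0.0
grip_force: 0.0
```

Request:
{"method": "servo_tool", "body": {"series": [[0, -0.33, 0, 0, 0, 0, 1], [0, -0.66, -0.1, 0, 0, 0, 1], [0, -1, -0.2, 0, 0, 0, 1], [0, -1, -0.2, 0, 0, 0, 1]]}}

```text
time: 2.4
tool_pos: [0.4647, 0.0325, 0.2079]
tcp_rot: [0.419, 2.768, -0.063]
wrist_force: [0.1, 0.1, 0.0]
width: 0.003
grip_force: 0.0
```

Request:
{"method": "servo_tool", "body": {"series": [[0.1, -0.3, -0.2, 0, 0, 0, 1], [0.1, -0.5, -0.4, 0, 0, 0, 1], [0.1, -0.5, -0.7, 0, 0, 0, 1], [0.1, -0.5, -1, 0, 0, 0, 1], [0.1, -0.5, -1, 0, 0, 0, 1], [0.1, -0.5, -1, 0, 0, 0, 1]]}}

```text
time: 3.0
tool_pos: [0.4816, -0.0375, 0.06]
tcp_rot: [0.409, 2.768, -0.058]
wrist_force: [0.9, 0.0, 0.5]
width: 0.001
grip_force: 0.0
```

Run:
```python
from h import *
ims=[bot.read_camera(c) for c in("top","side")]
a=[cv2.resize(i[y:y+150,x:x+190],None,fx=2.1,fy=2.1) for i,(x,y) in zip(ims,[(250,160),(225,150)])]
cv2.imwrite("pics/a1.png",np.hstack(a)[:,:,::-1])
s=bot.read_state(); print(s["tool_pos"],s["wrist_force"])
```

```text
[ 0.48473239 -0.0381338   0.06347782] [0.38346248 0.6819695  1.06102773]
```

View pics/a1.png

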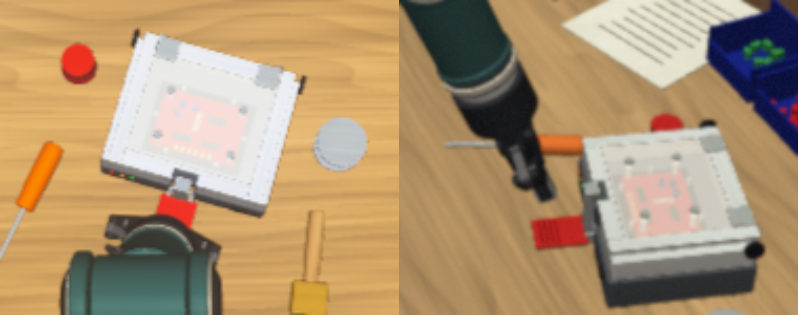

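The hand hangs over the paddle (176,208 in the left half of the picture), clear of the lid, so I'll press.

Request:
{"method": "servo_tool", "body": {"series": [[0, 0, -0.06, 0, 0, 0, 1], [0, 0, -0.12, 0, 0, 0, 1], [0, 0, -0.14, 0, 0, 0, 1], [0, 0, -0.16, 0, 0, 0, 1], [0, 0, -0.17, 0, 0, 0, 1], [0, 0, -0.18, 0, 0, 0, 1], [0, 0, -0.18, 0, 0, 0, 1], [0, 0, -0.18, 0, 0, 0, 1]]}}

```text
time: 3.9
tool_pos: [0.482, -0.0393, 0.0336]
tcp_rot: [0.411, 2.765, -0.06]
wrist_force: [-0.0, -0.4, 0.5]
width: -0.001
grip_force: 0.0
```

Run:
```python
from h import *
c="side"; bot.read_camera(c)
for r in bot.mark_of("lid_edge",c)[:1]: print(r["score"],np.array(r["at"])*[480,640],"shut would be 242,318")
s=bot.read_state(); print(s["time"],s["tool_pos"],s["wrist_force"])
```

```text
0.73 [239.28  316.672] shut would be 242,318
4.0 [ 0.48205146 -0.03932238  0.03365573] [-0.19982973  0.4672198   0.20845667]
```

Request:
{"method": "servo_tool", "body": {"series": [[0, 0, -0.015, 0, 0, 0, 1], [0, 0, -0.03, 0, 0, 0, 1], [0, 0, -0.04, 0, 0, 0, 1], [0, 0, -0.04, 0, 0, 0, 1]]}}

```text
time: 4.4
tool_pos: [0.4815, -0.0392, 0.027]
tcp_rot: [0.411, 2.766, -0.06]
wrist_force: [-0.9, 1.0, 0.8]
width: -0.003
grip_force: 0.0
```

Run:
```python
from h import *
c="side"; im=bot.read_camera(c); cv2.imwrite("pics/b.png",cv2.resize(im[130:310,200:440],None,fx=2.5,fy=2.5)[:,:,::-1])
for r in bot.mark_of("lid_edge",c)[:1]: print(r["score"],np.array(r["at"])*[480,640],"shut would be 242,318")
s=bot.read_state(); print(s["time"],s["tool_pos"],s["wrist_force"])
```

```text
0.73 [240.816 315.712] shut would be 242,318
4.5 [ 0.48178298 -0.03926352  0.02733185] [ 0.00830007 -0.20080917 -0.06282552]
```

View pics/b.png

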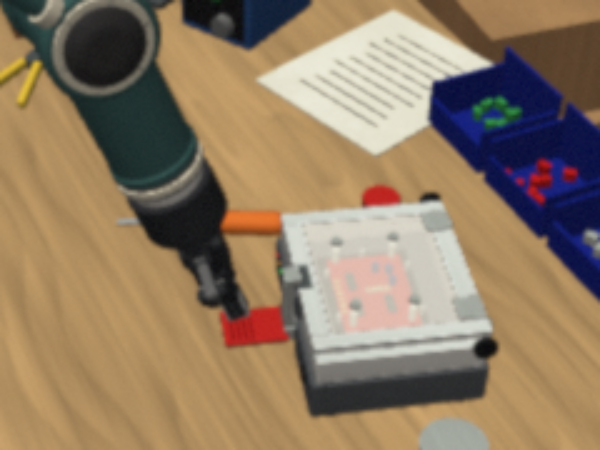

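The fingertip at crop (237,312) sits at the paddle's far-left corner, and there's no contact force yet. I'll check the projection.

Run:
```python
from h import *
np.set_printoptions(precision=4,suppress=True)
s=bot.read_state();p=s["tool_pos"];print("tcp px side",proj("side",p))
im=bot.read_camera("side").astype(int); r,g,b=im[...,0],im[...,1],im[...,2]
m=((r>130)&(g<60)&(b<60)).astype(np.uint8); m[:245]=0;m[280:]=0;m[:,:270]=0;m[:,330:]=0
c,_=cv2.findContours(m,0,2); c=max(c,key=cv2.contourArea); 
for q in cv2.approxPolyDP(c,2,True)[:,0]: print(q,on_z("side",(q[1]/480,q[0]/640),.033))
for x,y in((.4637,-.0166),(.4518,-.0561),(.505,-.0723),(.475,-.041)): print(proj("side",np.array([x,y,.033])))
```

```text
tcp px side [298.9072 260.2596]
[311 253] [ 0.5151 -0.0346  0.033 ]
[301 254] [ 0.4925 -0.0277  0.033 ]
[292 259] [ 0.4667 -0.034   0.033 ]
[289 256] [ 0.4644 -0.022   0.033 ]
[290 266] [ 0.4533 -0.0526  0.033 ]
[314 265] [ 0.5043 -0.0729  0.033 ]
[287.78   254.6181]
[290.0076 267.1878]
[314.1761 264.7345]
[296.5436 259.88  ]
```

Request:
{"method": "servo_tool", "body": {"series": [[0, 0, -0.01, 0, 0, 0, 1], [0, 0, -0.02, 0, 0, 0, 1], [0, 0, -0.03, 0, 0, 0, 1], [0, 0, -0.03, 0, 0, 0, 1]]}}

```text
time: 4.95
tool_pos: [0.4816, -0.0393, 0.0226]
tcp_rot: [0.411, 2.766, -0.06]
wrist_force: [0.3, 0.4, -0.3]
width: 0.001
grip_force: 0.0
```

Run:
```python
from h import *
c="side"; im=bot.read_camera(c); cv2.imwrite("pics/c.png",cv2.resize(im[190:310,250:410],None,fx=4,fy=4,interpolation=2)[:,:,::-1])
s=bot.read_state(); print(s["time"],s["tool_pos"],s["wrist_force"],s["torque"])
```

```text
5.0 [ 0.48167665 -0.03926234  0.02274374] [ 0.22156591 -0.55314791  0.69210346] [0.02481322 0.11810319 0.0012067 ]
```

View pics/c.png

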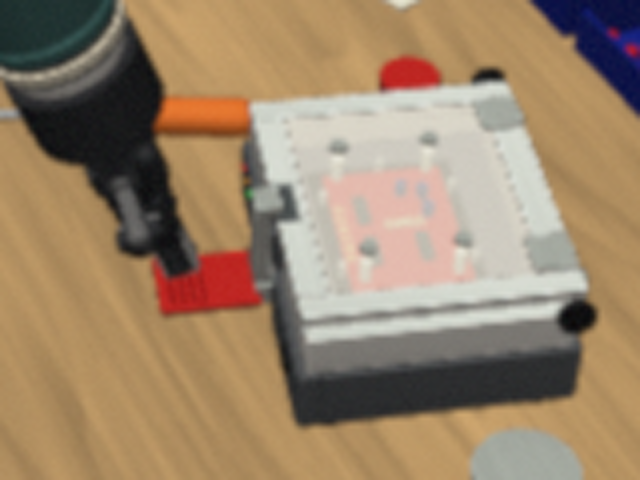

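The tip at crop (178,275) is over the paddle's outer half and still not pressing, so I'll go on down gently.

Request:
{"method": "servo_tool", "body": {"series": [[0, 0, -0.01, 0, 0, 0, 1], [0, 0, -0.02, 0, 0, 0, 1], [0, 0, -0.03, 0, 0, 0, 1], [0, 0, -0.04, 0, 0, 0, 1], [0, 0, -0.04, 0, 0, 0, 1]]}}

```text
time: 5.5
tool_pos: [0.4816, -0.0393, 0.0166]
tcp_rot: [0.411, 2.766, -0.06]
wrist_force: [-0.1, -0.4, -0.0]
width: 0.003
grip_force: 0.0
```

Run:
```python
from h import *
c="side"; im=bot.read_camera(c); cv2.imwrite("pics/d.png",cv2.resize(im[190:310,250:410],None,fx=4,fy=4,interpolation=2)[:,:,::-1])
for r in bot.mark_of("lid_edge",c)[:1]: print(r["score"],np.array(r["at"])*[480,640])
s=bot.read_state(); print(s["time"],s["tool_pos"],s["wrist_force"],s["torque"])
print(proj(c,s["tool_pos"]))
```

```text
0.69 [242.112 316.992]
5.6 [ 0.4817826  -0.03926071  0.01686018] [0.16774144 0.22770566 0.20060679] [ 0.04770481  0.2052084  -0.03721545]
[298.9169757  263.43812925]
```

View pics/d.png

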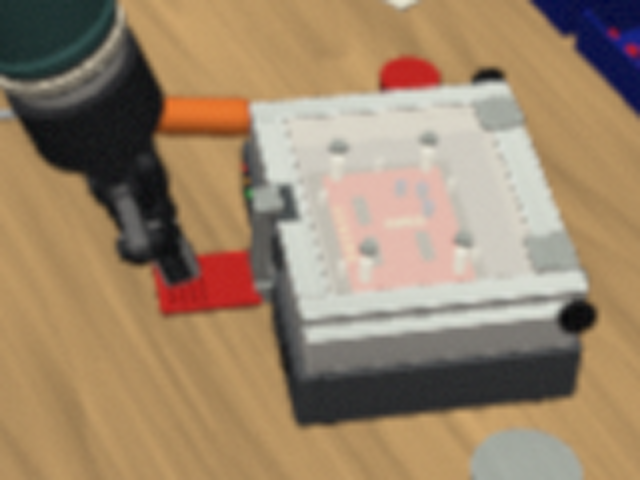

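Request:
{"method": "servo_tool", "body": {"series": [[0, 0, -0.01, 0, 0, 0, 1], [0, 0, -0.02, 0, 0, 0, 1], [0, 0, -0.03, 0, 0, 0, 1], [0, 0, -0.04, 0, 0, 0, 1], [0, 0, -0.04, 0, 0, 0, 1]]}}

```text
time: 6.1
tool_pos: [0.4821, -0.0393, 0.011]
tcp_rot: [0.411, 2.765, -0.06]
wrist_force: [-0.4, -0.1, 2.8]
width: -0.0
grip_force: 1.4
```

Run:
```python
from h import *
c="side"; im=bot.read_camera(c); cv2.imwrite("pics/e.png",cv2.resize(im[190:310,250:410],None,fx=4,fy=4,interpolation=2)[:,:,::-1])
d=cv2.imread("pics/d.png").astype(int);e=cv2.imread("pics/e.png").astype(int)
D=np.abs(d-e).max(2)>60; print(np.argwhere(D).min(0),np.argwhere(D).max(0),D.sum())
for r in bot.mark_of("lid_edge",c)[:1]: print(r["score"],np.array(r["at"])*[480,640])
s=bot.read_state(); print(s["time"],s["tool_pos"],s["wrist_force"],s["torque"])
```

```text
[18  0] [326 565] 30855
0.67 [218.304 323.52 ]
6.2 [ 0.48208969 -0.03928531  0.01108261] [-0.74647684 -0.1998442   3.05609402] [ 0.02937175  0.16126776 -0.01905715]
```

Pressed at about 3 N, and the lid is coming up. I'll hold a moment, then back off upward and forward, away from the lid.

Request:
{"method": "servo_tool", "body": {"series": [[0, 0, -0.005, 0, 0, 0, 1], [0, 0, -0.005, 0, 0, 0, 1], [0, 0, -0.005, 0, 0, 0, 1], [0, 0, -0.005, 0, 0, 0, 1], [0, 0, -0.005, 0, 0, 0, 1], [0, 0, -0.005, 0, 0, 0, 1], [0, 0, -0.005, 0, 0, 0, 1], [0, 0, -0.005, 0, 0, 0, 1], [0, 0, 0.02, 0, 0, 0, 1], [0, 0, 0.06, 0, 0, 0, 1], [-0.1, 0.03, 0.3, 0, 0, 0, 1], [-0.2, 0.06, 0.6, 0, 0, 0, 1], [-0.2, 0.06, 0.9, 0, 0, 0, 1], [-0.2, 0.06, 1, 0, 0, 0, 1], [-0.2, 0.06, 1, 0, 0, 0, 1], [-0.2, 0.06, 1, 0, 0, 0, 1]]}}

```text
time: 7.8
tool_pos: [0.4508, -0.0302, 0.16]
tcp_rot: [0.411, 2.767, -0.06]
wrist_force: [-0.6, -0.7, -0.5]
width: 0.002
grip_force: 0.0
```

Run:
```python
from h import *
c="side"; im=bot.read_camera(c); cv2.imwrite("pics/f.png",cv2.resize(im[100:310,200:440],None,fx=2.5,fy=2.5)[:,:,::-1])
for r in bot.mark_of("lid_edge",c)[:1]: print(r["score"],np.array(r["at"])*[480,640])
tab=np.array([.475,-.041]);ex=np.array([.958,-.287]);o=tab+.128*ex
h=np.r_[o+.072*ex,.076]
for th in(0.9,1.0,1.1,1.57,1.85):
    E=h+np.r_[ex,0]*(-.15*np.cos(th)+.006*np.sin(th))+[0,0,.15*np.sin(th)+.006*np.cos(th)]; print(th,E,proj(c,E))
s=bot.read_state(); print(s["time"],s["tool_pos"],s["wrist_force"],proj(c,s["tool_pos"]))
```

```text
0.79 [195.504 352.576]
0.9 [ 0.58177721 -0.07298858  0.1972287 ] [348.14777557 199.696948  ]
1.0 [ 0.59379533 -0.076589    0.20546246] [354.18080584 196.1249395 ]
1.1 [ 0.6065409  -0.08040735  0.21240268] [360.55940843 192.98517559]
1.57 [ 0.67223357 -0.10008772  0.22600473] [392.70726694 185.11062161]
1.85 [ 0.71172773 -0.11191948  0.21853774] [410.97849938 186.33141907]
7.9 [ 0.44988228 -0.03015787  0.1582412 ] [ 0.87877098 -0.88826696  0.2713558 ] [283.45678242 218.69325265]
```

View pics/f.png

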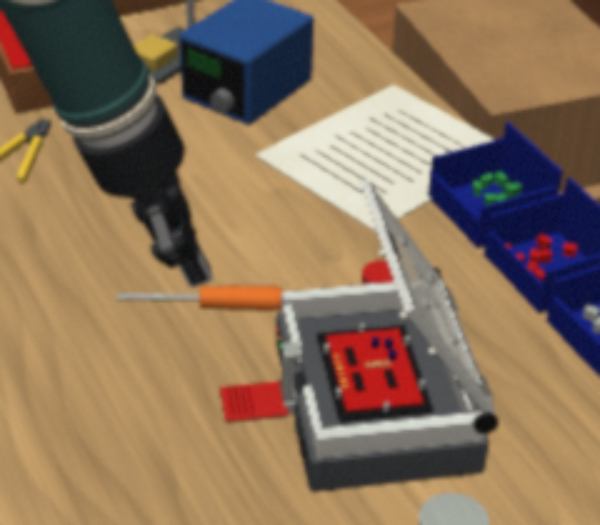

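The lid stands at about 1.0 rad (edge at crop (375,190), mark (195,352), which matches the model). The board is in its nest and the hand is in front and clear. I'll approach along the jig's axis, then push slowly.

Request:
{"method": "servo_tool", "body": {"series": [[0.15, -0.045, 0.1, 0, 0, 0, 1], [0.35, -0.105, 0.1, 0, 0, 0, 1], [0.55, -0.165, 0.1, 0, 0, 0, 1], [0.7, -0.21, 0.1, 0, 0, 0, 1], [0.77, -0.23, 0.1, 0, 0, 0, 1], [0.77, -0.23, 0.1, 0, 0, 0, 1]]}}

```text
time: 8.5
tool_pos: [0.5669, -0.065, 0.1736]
tcp_rot: [0.412, 2.769, -0.06]
wrist_force: [-0.2, 1.1, 0.3]
width: -0.001
grip_force: 0.0
```

Request:
{"method": "servo_tool", "body": {"series": [[0.03, -0.01, 0, 0, 0, 0, 1], [0.06, -0.02, 0, 0, 0, 0, 1], [0.09, -0.03, 0, 0, 0, 0, 1], [0.12, -0.04, 0, 0, 0, 0, 1], [0.15, -0.05, 0, 0, 0, 0, 1], [0.18, -0.055, 0, 0, 0, 0, 1], [0.21, -0.065, 0, 0, 0, 0, 1], [0.24, -0.07, 0, 0, 0, 0, 1], [0.27, -0.08, 0, 0, 0, 0, 1], [0.3, -0.09, 0, 0, 0, 0, 1], [0.33, -0.1, 0, 0, 0, 0, 1], [0.36, -0.11, 0, 0, 0, 0, 1], [0.39, -0.115, 0, 0, 0, 0, 1], [0.42, -0.125, 0, 0, 0, 0, 1], [0.45, -0.135, 0, 0, 0, 0, 1], [0.48, -0.145, 0, 0, 0, 0, 1], [0.5, -0.15, 0, 0, 0, 0, 1], [0.5, -0.15, 0, 0, 0, 0, 1]]}}

```text
time: 10.3
tool_pos: [0.643, -0.0875, 0.1761]
tcp_rot: [0.411, 2.765, -0.06]
wrist_force: [-0.2, 0.4, -0.1]
width: -0.003
grip_force: 0.1
```

Run:
```python
from h import *
c="side"; im=bot.read_camera(c); cv2.imwrite("pics/g.png",cv2.resize(im[100:310,240:480],None,fx=2.5,fy=2.5)[:,:,::-1])
for r in bot.mark_of("lid_edge",c)[:1]: print(r["score"],np.array(r["at"])*[480,640])
s=bot.read_state(); print(s["time"],s["tool_pos"],s["wrist_force"])
```

```text
0.92 [185.424 375.872]
10.4 [ 0.64243427 -0.08729575  0.17593396] [0.11269226 0.08684782 0.33944484]
```

View pics/g.png

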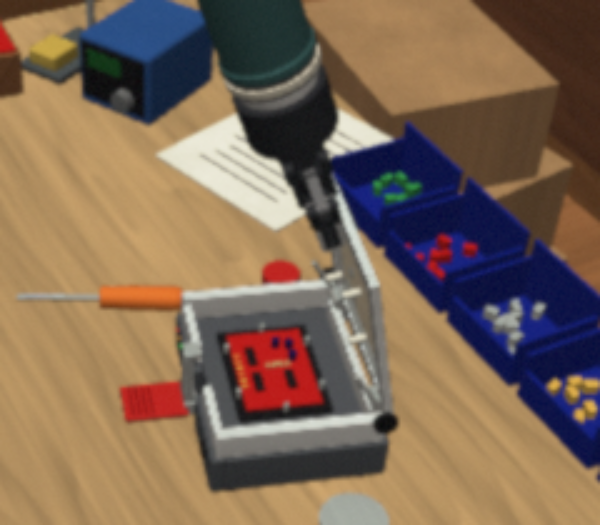

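The lid is near 1.35 rad, with the fingertip on the middle of its underside near the edge at crop (335,240). I'll push on slowly.

Request:
{"method": "servo_tool", "body": {"series": [[0.02, -0.005, 0, 0, 0, 0, 1], [0.04, -0.01, 0, 0, 0, 0, 1], [0.06, -0.02, 0, 0, 0, 0, 1], [0.08, -0.025, 0, 0, 0, 0, 1], [0.1, -0.03, 0, 0, 0, 0, 1], [0.12, -0.035, 0, 0, 0, 0, 1], [0.14, -0.04, 0, 0, 0, 0, 1], [0.16, -0.05, 0, 0, 0, 0, 1], [0.18, -0.055, 0, 0, 0, 0, 1], [0.2, -0.06, 0, 0, 0, 0, 1], [0.22, -0.065, 0, 0, 0, 0, 1], [0.24, -0.07, 0, 0, 0, 0, 1], [0.26, -0.08, 0, 0, 0, 0, 1], [0.28, -0.085, 0, 0, 0, 0, 1], [0.3, -0.09, 0, 0, 0, 0, 1], [0.32, -0.095, 0, 0, 0, 0, 1], [0.32, -0.095, 0, 0, 0, 0, 1]]}}

```text
time: 12.1
tool_pos: [0.6908, -0.1016, 0.176]
tcp_rot: [0.411, 2.765, -0.06]
wrist_force: [-0.8, 0.1, -0.5]
width: -0.0
grip_force: 0.0
```

Run:
```python
from h import *
c="side"; im=bot.read_camera(c); cv2.imwrite("pics/i.png",cv2.resize(im[100:310,240:480],None,fx=2.5,fy=2.5)[:,:,::-1])
for r in bot.mark_of("lid_edge",c)[:1]: print(r["score"],np.array(r["at"])*[480,640])
s=bot.read_state(); print(s["time"],s["tool_pos"],s["wrist_force"])
```

```text
0.92 [183.6   406.784]
12.2 [ 0.69037158 -0.10151912  0.17588189] [ 0.2136849  -1.32125281 -0.30409077]
```

Request:
{"method": "servo_tool", "body": {"series": [[0.01, -0.003, 0, 0, 0, 0, 1], [0.02, -0.006, 0, 0, 0, 0, 1], [0.03, -0.009, 0, 0, 0, 0, 1], [0.04, -0.012, 0, 0, 0, 0, 1], [0.05, -0.015, 0, 0, 0, 0, 1], [0.06, -0.018, 0, 0, 0, 0, 1], [0.06, -0.018, 0, 0, 0, 0, 1]]}}

```text
time: 12.9
tool_pos: [0.6996, -0.1043, 0.176]
tcp_rot: [0.411, 2.765, -0.06]
wrist_force: [-0.3, 0.8, -0.4]
width: 0.002
grip_force: 0.0
```

Run:
```python
from h import *
c="side"; im=bot.read_camera(c); cv2.imwrite("pics/j.png",cv2.resize(im[100:310,240:480],None,fx=2.5,fy=2.5)[:,:,::-1])
for r in bot.mark_of("lid_edge",c)[:1]: print(r["score"],np.array(r["at"])*[480,640])
s=bot.read_state(); print(s["time"],s["tool_pos"],s["wrist_force"])
```

```text
0.57 [185.52  408.704]
13.0 [ 0.69936609 -0.10425868  0.17589659] [-0.14358591 -0.12442192 -0.44813083]
```

View pics/j.png

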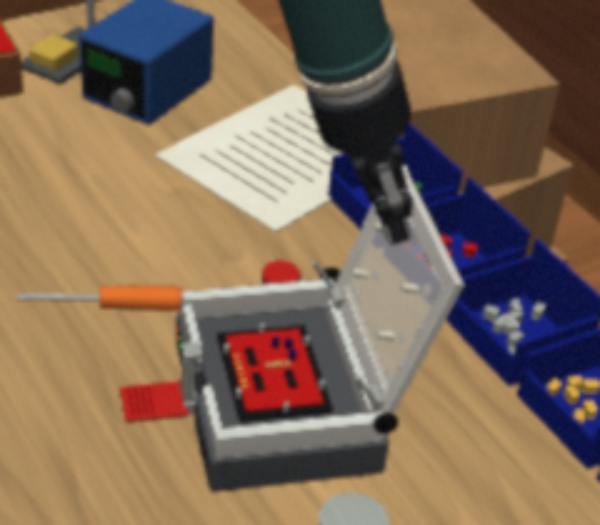

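The lid leans well past upright, near its stop, with the tip by its underside at crop (398,238). One gentle nudge will confirm the stop.

Request:
{"method": "servo_tool", "body": {"series": [[0.01, -0.003, 0, 0, 0, 0, 1], [0.02, -0.006, 0, 0, 0, 0, 1], [0.03, -0.009, 0, 0, 0, 0, 1], [0.04, -0.012, 0, 0, 0, 0, 1], [0.04, -0.012, 0, 0, 0, 0, 1]]}}

```text
time: 13.5
tool_pos: [0.7028, -0.1052, 0.1757]
tcp_rot: [0.412, 2.771, -0.059]
wrist_force: [-12.1, 3.2, 8.9]
width: -0.003
grip_force: 7.3
```

Run:
```python
from h import *
c="side"; im=bot.read_camera(c)
for r in bot.mark_of("lid_edge",c)[:1]: print(r["score"],np.array(r["at"])*[480,640])
a=cv2.imread("pics/j.png").astype(int);i=cv2.imread("pics/i.png").astype(int)
n=cv2.resize(im[100:310,240:480],None,fx=2.5,fy=2.5)[:,:,::-1].astype(int)
# lid right edge region, arm-free
for x in(i,a): print(np.abs(x-n)[260:420,400:480].mean())
s=bot.read_state(); print(s["time"],s["tool_pos"],s["wrist_force"])
```

```text
0.86 [184.176 406.016]
1.1190104166666666
0.9423177083333333
13.6 [ 0.7027504  -0.10523822  0.17567981] [-11.80822786   2.67055386   7.75419413]
```

The stop is confirmed: the lid hasn't moved since the earlier pictures and the force rose to 12 N. I'll back off along the same line, then up.

Request:
{"method": "servo_tool", "body": {"series": [[-0.03, 0.01, 0, 0, 0, 0, 1], [-0.08, 0.025, 0, 0, 0, 0, 1], [-0.2, 0.06, 0, 0, 0, 0, 1], [-0.4, 0.12, 0.1, 0, 0, 0, 1], [-0.6, 0.18, 0.3, 0, 0, 0, 1], [-0.8, 0.24, 0.5, 0, 0, 0, 1], [-1, 0.3, 0.7, 0, 0, 0, 1], [-1, 0.3, 0.7, 0, 0, 0, 1], [-1, 0.3, 0.7, 0, 0, 0, 1], [-1, 0.3, 0.7, 0, 0, 0, 1], [-1, 0.3, 0.7, 0, 0, 0, 1], [-1, 0.3, 0.7, 0, 0, 0, 1]]}}

```text
time: 14.8
tool_pos: [0.5552, -0.0612, 0.279]
tcp_rot: [0.412, 2.768, -0.06]
wrist_force: [0.1, -0.1, -0.4]
width: 0.002
grip_force: 0.0
```

Run:
```python
from h import *
c="side"; im=bot.read_camera(c); cv2.imwrite("pics/k.png",im[:,:,::-1])
for r in bot.mark_of("lid_edge",c)[:1]: print(r["score"],np.array(r["at"])*[480,640])
s=bot.read_state(); print(s["time"],s["tool_pos"],s["wrist_force"])
```

```text
0.87 [185.616 408.896]
14.9 [ 0.5553075  -0.06115306  0.27956482] [0.88820399 0.23610472 0.40622254]
```

View pics/k.png

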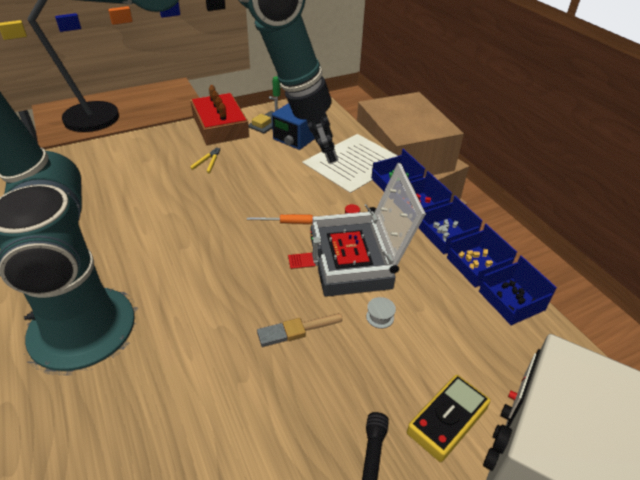

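The lid stays wide open (edge at (409,186)), the board is in its nest at (350,247), everything else is where it was, and the hand is clear.

```bash
python3 -c "
from workcell import bot
print(bot.finish_job())"
```

```text
the job is handed in; nothing more can be done
None
```

The paddle was pressed and the lid pushed slowly back to its stop, where it stays open; the board is still in its nest, the other things look undisturbed, the hand is clear, and the job was handed in at about 15 s.

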